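# Unclip the heater cover

### The job

Take the clipped-on cover off the block heater and lay it flat, right way up and wholly on the dark mat. Squeeze its snap tab in and slide the cover back until you feel it seat, then, keeping the tab squeezed, tilt that end up and draw the tongues at the other end out of their keeper, gently, without prying against the heater. Set it down softly, leave it lying free, and do not disturb the tube rack, bottle or tip box.

Things in the scene. Friction and masses are not known exactly. Their poses are not given: they have to be found in the camera images.
- heater: Grey block heater, fixed, 180 x 150 x 70 mm (x, y, z); origin at the centre of its underside. Flat deck at z = 70. In the middle of the deck, under the cover, a silver well block spans x = -34 to +28 and y = -36 to +36, 9 mm high. On the deck sits the clip frame: one piece with a catch at the +x end and a keeper at the -x end, nowhere higher than 14 mm above the deck.
- frame_nominal (a point): Point on the deck at (0, 0, 70) mm in heater coordinates. The clip frame (part of the heater) is centred here only to +-5 mm along x, and this error is NOT measured: find it by feel. With no error: the catch's lip begins at x = 60.75 (28 wide, 8 to 12 mm above the deck); the keeper's bar has its inner edge at x = -64.5 (9.5 to 13.5 above the deck), its back wall below at x = -77.25.
- cover: White plastic cover, loose, about 150 g, 112 x 92 mm (x, y), 16 mm to the top of its 4 mm plate; origin at the centre of its skirt's underside. Starts clipped on the heater deck, axes along the heater's, origin at the deck's centre. It can slide 0.3 to 10.3 mm to -x before its tongues seat on the keeper's back wall. It breaks if pushes of it or its tab on the heater sum to over 22 N.
- pivot (a point): Middle of the cover's -x bottom edge, at (-56, 0, 0) mm in cover coordinates. Two tongues (y = +-22, 14 wide, z = 4 to 7.5) reach from here to x = -72 under the keeper's bar, 2 mm play up: no straight lift. Tilt the cover about this edge, +x end up, 10 degrees (hook passes the lip at 6, tongues jam at 14), easing it 1 to 2 mm to +x meanwhile; then draw it 13 to 16 mm to +x and it is free.
- tab: The cover's snap tab, same white plastic: an upright plate 26 mm wide (y), 4 mm thick (x = 48 to 52), z = 2 to 48 in cover coordinates, in a notch at the cover's +x end. A hook at its foot (24 wide, z = 2 to 6) reaches out to x = 70, 4.3 to 14.3 mm under the catch's lip. Its frame is the cover's when not pressed. It cracks if the fingers press it with over 45 N.
- tab_travel (a joint): How far the tab is pressed inward (to the cover's -x), m: 0 at rest, 0.0055 at its stop. Its spring pushes back 3 N at 0, 14 N at the stop. Squeezing alone rarely frees the hook: squeeze the tab to its stop and slide the pinched cover to -x until it is felt to seat on the keeper (about 5 N); there the hook is 1.5 mm clear of the lip. The slide needs 1 to 3 N by itself.
- tab_face (a point): Middle of the tab's outer (+x) face, where a finger presses it: at (52, 0, 40) mm in cover coordinates at rest. The face stands clear above the plate from z = 16 to 48.
- rib (a point): Middle of the -x face of the cover's fixed rib, at (12, 0, 40) mm in cover coordinates: an upright wall 36 mm wide (y), 5 mm thick (x = 12 to 17), from the plate (z = 16) to z = 49. Rib and tab are pinched together from above, fingers closing along x: 40 mm across at rest, 34.5 mm with the tab at its stop.
- mat: Dark flat rubber mat fixed on the bench, 190 x 170 x 4 mm; origin at the centre of its underside. It lies to one side of the heater, the tube rack on the other.
- tube_rack: White tube rack with small tubes, loose, 120 x 85 x 46 mm, origin at the centre of its underside. To be left alone.
- reagent_bottle: Amber bottle, loose, 60 mm diameter, 130 mm tall, origin at the centre of its underside. To be left alone.
- tip_box: Box with a clear lid, loose, 112 x 82 x 75 mm, origin at the centre of its underside. To be left alone.

How it is judged (in metres and radians):
On the way, in this order (a step that is already met when the one before it is completed fails the run):
1. the snap tab is pressed in past its release while the cover is still clipped on the heater (value of joint tab_travel above 0.003 m and distance between cover and heater below 0.075 m), for 0.1 s.
2. the cover is off: clear of the heater (distance between cover and heater above 0.11 m and contact force between cover and heater below 0.1 N), for 0.1 s.
At the end, for the whole second after the job is handed in: The cover lies still, right way up and level (within 0.06 rad) on the mat, its origin within 55 mm of the mat's centre horizontally and at most 8 mm above the mat's underside, released by the fingers (horizontal distance between cover and mat below 0.055 m and z of cover in the frame of mat below 0.008 m and angle between cover's own z axis and vertical below 0.06 rad and linear speed of cover below 0.02 m/s and contact force between the fingers and cover below 0.1 N); the robot touches nothing.
It fails at once if the cover, tab or tongues are forced against the heater with more than 22 N, contact forces added up (contact force between cover and heater above 22 N).
It fails at once if the tab is pressed by the fingers with more than 45 N (contact force between the fingers and tab above 45 N).
It fails at once if the cover is banged or pressed down on the mat with more than 40 N (contact force between cover and mat above 40 N).
It fails at once if the tube rack, bottle or tip box is disturbed (moved more than 20 mm) (distance of any of tube_rack, reagent_bottle, tip_box from where it was at the start of the episode above 0.02 m).
It also fails if it takes over 58 s, if anything falls off the work surface, if the arm or the gripper's body presses on something with over 40 N, if the wrist force passes 120 N, or if a joint passes its speed limit or range.

### The arm

A 6-joint arm with a two-finger parallel gripper is mounted at the origin on the work surface. World frame = base frame: x ahead of the robot, y to its left, z up, the work surface at z = 0. Lengths are in mm, angles in rad, forces in N, time in s.
With the tool pointing down it reaches from about 325 to 1000 mm from the base axis. Payload 5.1 kg.
Tool frame: the origin (TCP) lies on the mounting face of the last link; the fingertips stand 173 mm ahead of it and the grasp point (between the pads) lies 155 mm ahead of it; x points along the fingers, y is the direction in which the jaws open and shut, and the axes are right-handed (so a half turn about x gives the same grasp; the last joint's range is limited). The gripper opens to 85 mm and grips with 20 to 120 N. Pads are 22 mm wide; open, the fingers measure 114 mm over their backs; the gripper's body (76 mm by 85 mm) begins 54 mm behind the grasp point. The pads swing forward as they close: fully open they stand 13 mm farther back than shut.
Start: joints at [-1.369, 0.124, 1.65, -0, 1.367, -0.083], TCP at [182.595, -623.815, 404.722] pointing down, gripper open.
Joint ranges: [-2.61, 2.61], [-1.02, 2.33], [0.03, 2.71], [-1.35, 4.49], [0.32, 2.68], [-2.91, 2.91]. Speed limits (rad/s): [2.57, 2.57, 3.14, 3.14, 3.14, 3.14].

### API

Orientations are given as [roll, pitch, yaw] about the fixed x, y, z axes, in that order (R = Rz(yaw) Ry(pitch) Rx(roll)).
In Python, from workcell import env, fingers, planner, eyes, order, search_frame, sensors gives the robot as it stands. Calls block until the motion is done:
- env.goto(position, orientation): joint-space move of the TCP to a pose.
- env.servo_line(position, ori=None, rate=150, stop_force=None): straight line of the TCP; ori=None keeps the orientation; rate is the mean speed in mm/s. With stop_force (N) it stops when the force on the tool has changed by that much, and returns True; else False.
- env.goto_joints(angles): joint-space move.
- fingers.set_gripper(opening): finger opening in mm; the grip force is fixed at half the most; returns when the fingers have stopped.
- env.wait(seconds).
- planner.inverse_kinematics(position, orientation): joint angles nearest the present ones, or None.
- eyes.grab_frame(name): name is "scene" or "top" or "wrist"; returns a dict with "image" (400x640x3 uint8, red, green, blue), "camera_matrix" (3x3 intrinsics, pixels), "R" (3x3) and "t" (3): a world point X has camera coordinates R X + t; the wrist camera has in their place "tool_from_camera" (4x4, takes a point from camera to tool coordinates, whose origin is the TCP and whose axes are the tool frame's). Camera axes: x right, y down, z forward; pixel columns grow to the right and rows downward; lengths in mm; the calibration is good to about 2 mm. A picture is of the moment at which its call begins: read the wrist's pose just before it. There is no depth.
A pose or a line that the arm cannot do raises env.IKError and nothing moves.
- order.sign_off(): hands the job in, once; it reports no verdict.
Trained networks look in the newest picture that a camera, given by its name, has taken for a name from the list of things; names that differ only in an ending like _2 or _b are one class to them, and where a whole thing is asked for, a point or a joint stands for the part that bears it (a point fixed in the world has none). Each returns a list of dicts, best first, with "p" (0 to 1); they miss things now and then, are a little off and sometimes report something else, mostly with a low value. They report only what shows in the picture. A call takes as long as a camera call.
- search_frame(camera, name): "bbox" ([centre column, centre row, width, height] in pixels, round what is visible of it).
Readings, each from a call of its own:
- sensors.get_t(): time.
- sensors.get_qpos(): joint angles.
- sensors.get_qvel(): joint speeds.
- sensors.get_joint_efforts(): joint torques, N m.
- sensors.get_tcp_pos(): TCP position.
- sensors.get_tcp_rot(): TCP orientation.
- sensors.get_force(): force on the tool from outside, world axes, zero at the start.
- sensors.get_ft_torque(): the same for the moment, N m.
- sensors.get_gripper_width(): finger opening in mm.
Only numpy, scipy, OpenCV 4.12 (cv2) and the standard library are available. Lean on these libraries where they do the work, as an engineer would, in place of code of your own. Each camera call takes 0.05 s, during which the arm holds its last target.

## Working session

There is one attempt and no reset: what is moved stays moved. The work goes in short steps, each a Python script; the robot and the scene stay as the last script left them, time stands still between calls to the robot, and variables do not carry over. Pictures are saved under pics/ and viewed, and the job is handed in when it is done.

```bash
ls; mkdir -p pics; python3 - <<'E'
from workcell import env, fingers, planner, eyes, order, search_frame, sensors
import cv2
for n in ["scene","top","wrist"]:
    f=eyes.grab_frame(n); cv2.imwrite(f"pics/{n}0.png",f["image"][:,:,::-1])
    print(n,f["camera_matrix"].tolist(),[ (k,f[k].tolist()) for k in f if k in("R","t","tool_from_camera")])
    for o in ["heater","cover","tab","rib","mat","tube_rack","reagent_bottle","tip_box"]:
        r=search_frame(n,o); print(o,[(([round(float(v),1) for v in d["bbox"]]),round(float(d["p"]),2)) for d in r[:2]])
print(sensors.get_t(),sensors.get_tcp_pos(),sensors.get_tcp_rot(),sensors.get_force(),sensors.get_gripper_width())
E
```

```text
pics
scene [[372.6015411674666, 0.0, 317.1251516320025], [0.0, 372.6015411674666, 197.42347967423166], [0.0, 0.0, 1.0]] [('R', [[0.3305549913225233, 0.9437865902746092, 0.0005193549781411538], [0.7499033547944381, -0.26231447391499585, -0.6073187591724347], [-0.5730430666012925, 0.20114171320868712, -0.7944580889056772]]), ('t', [-173.38133793066868, -385.5017104263212, 1397.4889392430557])]
heater [([323.9, 182.7, 70.1, 70.5], 0.7)]
cover [([321.1, 175.2, 44.9, 41.0], 0.76)]
tab [([331.1, 181.6, 11.3, 9.3], 0.5)]
rib [([324.0, 173.1, 46.7, 37.8], 0.73)]
mat [([201.3, 206.5, 62.3, 58.6], 0.63)]
tube_rack [([403.6, 156.8, 49.8, 37.6], 0.95)]
reagent_bottle [([443.2, 214.6, 26.8, 40.3], 0.9), ([325.2, 182.4, 73.6, 73.1], 0.34)]
tip_box [([222.6, 279.9, 56.6, 58.7], 0.62)]
top [[420.25643429394097, 0.0, 321.83274816908465], [0.0, 420.25643429394097, 190.38847109733646], [0.0, 0.0, 1.0]] [('R', [[-0.01462922372962295, -0.9998011760299872, -0.01354969453985101], [-0.9912117853800414, 0.016282681288502764, -0.13127859998403218], [0.13147312400935454, 0.011510112906121852, -0.99125291170523
[... 480 characters left out ...]
, 0.73)]
tip_box [([461.1, 127.9, 59.1, 65.0], 0.55)]
wrist [[295.8459642465306, 0.0, 323.02004452745956], [0.0, 295.8459642465306, 194.47742804100523], [0.0, 0.0, 1.0]] [('tool_from_camera', [[-6.230585232553013e-05, -0.3128124199236915, 0.9498149220029457, 31.596082147352213], [0.999999447271481, 0.0009773970484513973, 0.000387494179459193, 0.2915019793543472], [-0.0010495592933239197, 0.9498144211563073, 0.3128121861257902, -80.08299607764604], [0.0, 0.0, 0.0, 1.0]])]
heater []
cover []
tab []
rib []
mat []
tube_rack []
reagent_bottle []
tip_box []
1.35 [ 182.59145126 -623.81703326  404.74852857] [ 1.34480428  1.57074479 -1.51200865] [-0.10195907  0.06023563  0.22455168] 85.49030089133132
```

View pics/scene0.png

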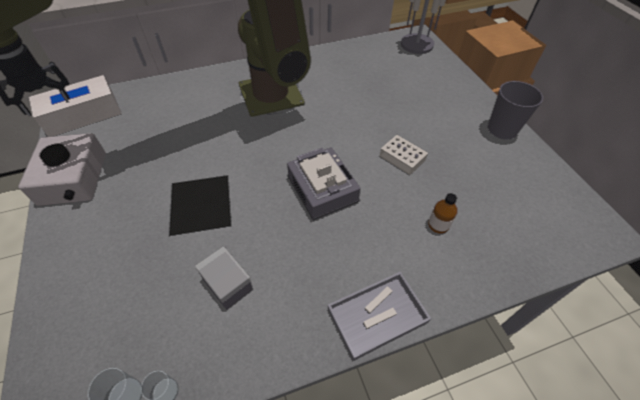

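```bash
python3 -c "
import cv2
i=cv2.imread('pics/top0.png')[60:310,140:540];cv2.imwrite('pics/top0c.png',cv2.resize(i,None,fx=2,fy=2,interpolation=3))"
```

```text
(no output)
```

View pics/top0c.png

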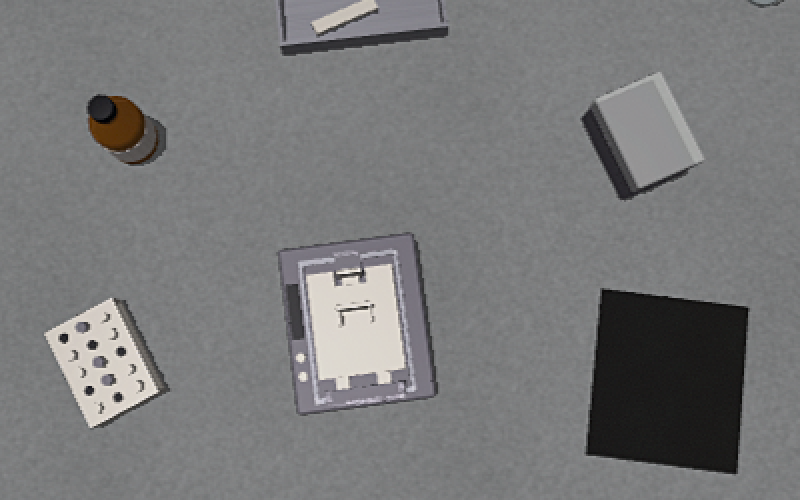

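The top view shows the heater at crop (278..437, 235..412), with the tab towards world +x and a small yaw. The mat is to the right, towards -y, and the rack is on the left. Next I'll compute coarse poses and get a wrist close-up.

```bash
cat > h.py <<'E'
from workcell import env, fingers, planner, eyes, order, search_frame, sensors
import cv2, numpy as np
from scipy.spatial.transform import Rotation as Rt
def ray(K,R,t,uv,z):
    d=R.T@np.linalg.inv(K)@np.array([uv[0],uv[1],1.]); c=-R.T@t
    return c+d*(z-c[2])/d[2]
def toolR(yaw,tilt=0,flip=1):
    # tool y along flip*cover x ; tilt: cover +x end up
    c=np.array([np.cos(yaw)*np.cos(tilt),np.sin(yaw)*np.cos(tilt),np.sin(tilt)])
    l=np.array([-np.sin(yaw),np.cos(yaw),0]); up=np.cross(c,l)
    x=-up; y=flip*c; z=np.cross(x,y)
    return np.stack([x,y,z],1)
def rpy(R): return Rt.from_matrix(R).as_euler('xyz')
def wristcam(pos,rot,f):
    T=np.eye(4); T[:3,:3]=Rt.from_euler('xyz',rot).as_matrix(); T[:3,3]=pos
    C=T@np.array(f["tool_from_camera"]); R=C[:3,:3].T; return R,-R@C[:3,3]
E
python3 - <<'E'
from h import *
f=eyes.grab_frame("top");K,R,t=map(np.array,(f["camera_matrix"],f["R"],f["t"]))
for nm,pts,z in [("heater",[(278,250),(412,235),(437,396),(299,412)],70),("mat",[(602,290),(748,308),(737,473),(587,455)],4),("tabtop",[(349,273)],118),("rib",[(355,307)],119)]:
    P=np.array([ray(K,R,t,(140+u/2,60+v/2),z) for u,v in pts]); print(nm,P.round(1).tolist(),P.mean(0).round(1))
    if len(P)==4:
        e=P[0]+P[1]-P[2]-P[3]; w=P[0]+P[3]-P[1]-P[2]; print(np.linalg.norm(e)/2,np.linalg.norm(w)/2,np.arctan2(e[1],e[0]),np.arctan2(-w[0],w[1]))
print(rpy(toolR(0.1)),rpy(toolR(.1,0,-1)))
E
```

```text
heater [[576.1, 109.3, 70.0], [590.2, -37.2, 70.0], [416.3, -59.9, 70.0], [401.6, 87.1, 70.0]] [496.1  24.8  70. ]
175.59427183816476 147.42724590660788 0.12811478681668653 0.09789816012914475
mat [[532.8, -258.5, 4.0], [509.3, -424.8, 4.0], [324.3, -398.7, 4.0], [346.3, -231.9, 4.0]] [ 428.2 -328.5    4. ]
187.63540331014298 168.10585991642037 -0.14054935922906114 -0.13562967993414815
tabtop [[543.9, 30.7, 118.0]] [543.9  30.7 118. ]
rib [[508.7, 25.0, 119.0]] [508.7  25.  119. ]
[1.47079633 1.57079633 0.        ] [-1.67079633  1.57079633  0.        ]<sys>:0: UserWarning: Gimbal lock detected. Setting third angle to zero since it is not possible to uniquely determine all angles.
```

```bash
python3 - <<'E'
from h import *
for fl in (1,-1):
  for yaw,p in [(0.11,[525,28,400]),(0.11,[525,28,260]),(-0.138,[450,-330,300])]:
    print(fl,planner.inverse_kinematics(p,rpy(toolR(yaw,0,fl))), planner.inverse_kinematics(p,rpy(toolR(yaw,.2,fl))))
q=planner.inverse_kinematics([525,28,400],rpy(toolR(.11)))
env.goto([525,28,400],rpy(toolR(.11)))
pos,rot=sensors.get_tcp_pos(),sensors.get_tcp_rot();f=eyes.grab_frame("wrist")
cv2.imwrite("pics/w1.png",f["image"][:,:,::-1]); np.savez("w1.npz",pos=pos,rot=rot)
for o in ["heater","cover","tab","rib"]: print(o,[(np.round(d["bbox"],1).tolist(),round(float(d["p"]),2)) for d in search_frame("wrist",o)[:2]])
print(pos,rot,sensors.get_qpos(),sensors.get_t())
E
```

```text
1 [-4.88449345e-02 -1.50990480e-01  1.93022583e+00 -4.44089210e-16
  1.36235731e+00 -1.58844934e-01] [-0.05522603 -0.19773169  1.9742056   0.0355263   1.16799954 -0.1759214 ]
1 [-4.88449345e-02 -1.23866958e-02  2.04939187e+00 -4.44089210e-16
  1.10458747e+00 -1.58844934e-01] [-0.05522603 -0.05561919  2.09521871  0.0415601   0.90506592 -0.18766845]
1 [-0.72894894  0.01124268  1.9516634   0.          1.17868657 -0.59094894] [-0.74995022 -0.02611299  1.99249169  0.13476866  1.0148792  -0.67394785]
-1 None None
-1 None None
-1 [-0.72894894  0.01124268  1.9516634   0.          1.17868657  2.55064371] [-0.74995022 -0.02611299  1.99249169  0.13476866  1.0148792   2.4676448 ]
heater [([295.0, 168.2, 176.2, 139.3], 0.64)]
cover [([288.8, 178.1, 127.8, 97.8], 0.79), ([294.6, 167.0, 179.0, 141.0], 0.37)]
tab [([344.6, 182.4, 18.4, 40.2], 0.84)]
rib [([289.0, 176.3, 128.0, 95.0], 0.74)]
[525.14911306  27.36030466 400.00214809] [ 0.01388722  1.57060571 -1.4480317 ] [-4.95755678e-02 -1.50808250e-01  1.93011817e+00 -2.03888380e-05
  1.36236371e+00 -1.58821929e-01] 4.2583<sys>:0: UserWarning: Gimbal lock detected. Setting third angle to zero since it is not possible to uniquely determine all angles.
```

View pics/w1.png

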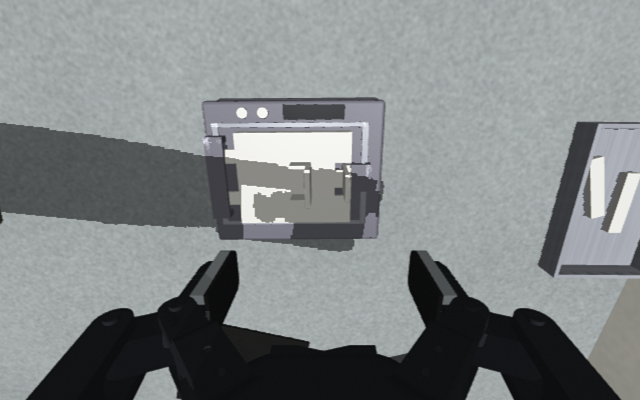

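```bash
python3 -c "
import cv2
i=cv2.imread('pics/w1.png')[85:260,190:400];cv2.imwrite('pics/w1c.png',cv2.resize(i,None,fx=3.4,fy=3.4,interpolation=0))"
```

```text
(no output)
```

View pics/w1c.png

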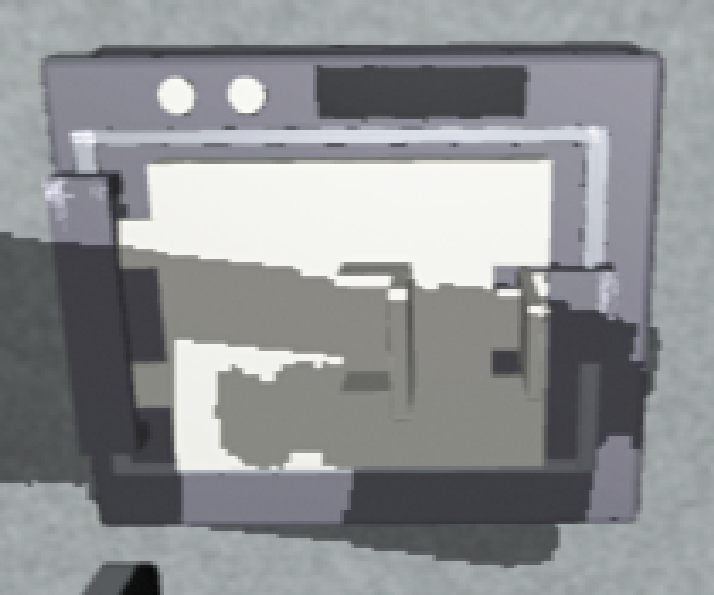

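```bash
python3 - <<'E'
from h import *
from scipy.optimize import least_squares
d=np.load("w1.npz");f=eyes.grab_frame("wrist");K=np.array(f["camera_matrix"])
R,t=wristcam(d["pos"],d["rot"],f)
px=lambda u,v:(190+u/3.4,85+v/3.4)
H=[(44,55),(662,55),(638,523),(103,523)];C=[(147,163),(551,160),(546,470),(177,472)]
def fit(uv,ob):
    uv=np.array([px(*p) for p in uv]);ob=np.array(ob,float)
    def pr(p):
        c,s=np.cos(p[2]),np.sin(p[2]);W=ob@np.array([[c,-s,0],[s,c,0],[0,0,1]]).T+[p[0],p[1],0]
        q=(R@W.T).T+t;q=(K@q.T).T;return (q[:,:2]/q[:,2:]-uv).ravel()
    r=least_squares(pr,[500,25,.1]);return r.x,r.fun.round(1)
h=[(-90,75,70),(90,75,70),(90,-75,70),(-90,-75,70)]
c=[(-56,46,86),(56,46,86),(56,-46,86),(-56,-46,86)]
print(fit(H,h));print(fit(C,c));print(fit(H+C,h+c))
# rib top edge, tab top
print(sensors.get_force(), sensors.get_t())
for p,z in [((400,290),119),((412,264),119),((520,265),118),((548,310),118)]: print(ray(K,R,t,px(*p),z))
E
```

```text
(array([4.97400434e+02, 2.64133443e+01, 1.13595561e-01]), array([-2.5, -0.7,  3. , -1.4,  1.4,  1.7, -2. ,  2.2]))
(array([4.96841246e+02, 2.60674926e+01, 1.17741798e-01]), array([-0. ,  0.5,  0.2,  0.4, -0.4, -0.7,  0.2, -0.5]))
(array([4.97107881e+02, 2.62353693e+01, 1.14810754e-01]), array([-2.9, -0.4,  2.6, -1.4,  1.2,  1.7, -2.2,  2.4,  0.4,  0.2,  0.6,
        0.5, -0.3, -0.7,  0.4, -0.8]))
[ 0.38365999 -0.65643819 -0.23586312] 4.3083
[509.67790999  45.56459353 119.        ]
[512.05625206  52.58820779 119.        ]
[539.24316712  55.11623581 118.        ]
[547.9268174   44.24809124 118.        ]
```

```bash
cat >> h.py <<'E'
import warnings; warnings.filterwarnings("ignore")
CP=np.array([496.9,26.1,70.]); YAW=0.1165
ex=np.array([np.cos(YAW),np.sin(YAW),0]); ey=np.array([-np.sin(YAW),np.cos(YAW),0]); ez=np.array([0,0,1.])
def st(m=""):
    F=np.array(sensors.get_force()); M=np.array(sensors.get_ft_torque()); p=np.array(sensors.get_tcp_pos())-CP
    print(m,"t%.2f"%sensors.get_t(),"F x%.2f y%.2f z%.2f"%(F@ex,F@ey,F[2]),"M",M.round(2),"tcp c x%.2f y%.2f z%.2f"%(p@ex,p@ey,p[2]),"w%.2f"%sensors.get_gripper_width(),flush=True)
E
python3 - <<'E'
from h import *
o=rpy(toolR(YAW))
fingers.set_gripper(62)
p=CP+30.5*ex
env.goto(p+ez*245,o); st("above")
print(env.servo_line(p+ez*192,None,80,stop_force=5)); st("down")
pos,rot=sensors.get_tcp_pos(),sensors.get_tcp_rot();f=eyes.grab_frame("wrist")
cv2.imwrite("pics/w2.png",f["image"][:,:,::-1]); g=eyes.grab_frame("scene");cv2.imwrite("pics/s2.png",cv2.resize(g["image"][120:240,250:410,::-1],None,fx=4,fy=4))
E
```

```text
above t5.11 F x0.44 y0.66 z1.38 M [0.   0.02 0.  ] tcp c x30.41 y0.04 z244.66 w61.71
False
down t5.92 F x1.02 y0.26 z0.38 M [ 0.01 -0.    0.04] tcp c x30.69 y-0.03 z192.14 w61.99
```

View pics/w2.png

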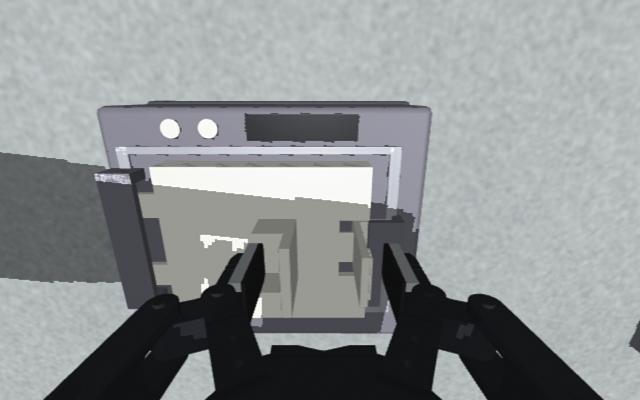

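View pics/s2.png

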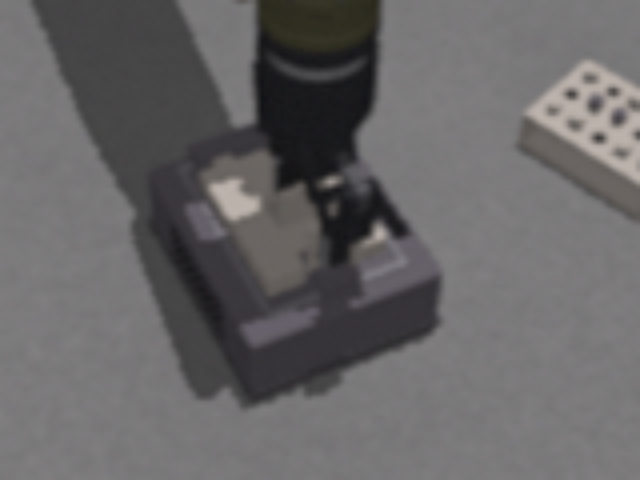

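The wrist view shows the pads (tips near 250,250 and 390,250) straddling the rib (about 280,260) and the tab (about 362,255). I'll close in small steps, because the full grip force could crack the tab.

```bash
python3 - <<'E'
from h import *
for w in (46,43,41,40,39,38,37,36):
    fingers.set_gripper(w); st(w)
    F=np.array(sensors.get_force())
    if abs(F@ex)>9: break
E
```

```text
46 t6.33 F x-0.00 y-0.25 z0.78 M [-0.05 -0.06 -0.02] tcp c x30.58 y-0.01 z192.29 w45.96
43 t6.54 F x-0.18 y0.86 z-0.27 M [ 0.02 -0.   -0.04] tcp c x30.49 y-0.01 z192.03 w42.90
41 t6.76 F x1.48 y0.44 z0.17 M [ 0.02 -0.13  0.02] tcp c x30.64 y-0.02 z192.14 w41.29
40 t6.97 F x1.58 y-0.34 z0.73 M [ 0.08 -0.28 -0.01] tcp c x30.72 y-0.01 z192.28 w40.26
39 t7.19 F x-1.73 y-0.59 z3.59 M [ 0.03  0.16 -0.05] tcp c x30.50 y-0.02 z192.37 w39.19
38 t7.41 F x-3.12 y0.28 z7.25 M [-0.06  0.51 -0.03] tcp c x30.29 y-0.02 z192.48 w38.34
37 t7.62 F x-5.09 y-0.31 z9.13 M [-0.09  0.82 -0.04] tcp c x30.12 y-0.01 z192.64 w37.35
36 t7.84 F x-7.88 y-0.10 z10.64 M [-0.08  1.13 -0.07] tcp c x29.93 y-0.03 z192.81 w36.54
```

Closing pushes the cover down about 10 N and toward +x about 8 N, because the pads swing forward and the cover is blocked in that direction. I'll relieve both before squeezing further.

```bash
python3 - <<'E'
from h import *
for x,z in ((30.1,192.6),(29.6,193.0),(29.2,193.0)):
    env.servo_line(CP+x*ex+z*ez,None,4); st((x,z))
E
```

```text
(30.1, 192.6) t8.18 F x-5.42 y0.33 z6.63 M [-0.09  0.79 -0.04] tcp c x29.64 y-0.02 z192.78 w36.29
(29.6, 193.0) t8.48 F x-2.38 y-1.11 z3.42 M [-0.1   0.46 -0.07] tcp c x29.39 y-0.01 z192.82 w36.32
(29.2, 193.0) t8.73 F x-1.54 y-0.11 z1.63 M [-0.1   0.13 -0.04] tcp c x29.16 y-0.02 z192.79 w36.59
```

```bash
python3 - <<'E'
from h import *
x,z=29.0,193.1
for w in (35.4,34.8,34.3,34.0):
    fingers.set_gripper(w); st(w)
    x-=.3; z+=.25
    env.servo_line(CP+x*ex+z*ez,None,5); st((x,z))
    if sensors.get_gripper_width()<34.9: break
E
```

```text
35.4 t8.95 F x-2.93 y-1.07 z2.66 M [-0.13  0.43 -0.09] tcp c x29.09 y-0.01 z192.88 w35.68
(28.7, 193.35) t9.22 F x0.77 y0.43 z-1.40 M [ 0.02 -0.06 -0.01] tcp c x28.67 y0.08 z192.93 w35.75
34.8 t9.44 F x-0.17 y-0.53 z-1.45 M [-0.02 -0.05  0.02] tcp c x28.67 y0.06 z193.09 w34.97
(28.4, 193.6) t9.69 F x-0.24 y0.71 z-2.15 M [-0.01 -0.05 -0.  ] tcp c x28.38 y0.02 z193.55 w35.11
34.3 t9.91 F x-1.25 y-0.19 z-1.25 M [-0.   -0.06  0.03] tcp c x28.41 y-0.01 z193.60 w34.27
(28.099999999999998, 193.85) t10.16 F x-0.34 y0.06 z-1.81 M [-0.02 -0.01  0.02] tcp c x28.08 y-0.00 z193.86 w34.53
```

The tab is at its stop (34.5 mm) with contact forces near zero. Next is the slide to -x until it seats.

```bash
python3 - <<'E'
from h import *
x,z=28.1,193.7
base=np.array(sensors.get_force())@ex
hits=0
while x>15.5:
    x-=.4
    env.servo_line(CP+x*ex+z*ez,None,8)
    F=np.mean([sensors.get_force() for _ in range(3)],0)
    st("%.2f"%x)
    if F@ex>4.5: 
        hits+=1; break
E
```

```text
27.70 t10.41 F x-0.41 y0.27 z-1.45 M [-0.   -0.08 -0.07] tcp c x27.68 y-0.01 z193.69 w34.79
27.30 t10.66 F x-0.32 y-0.05 z-2.29 M [ 0.   -0.    0.03] tcp c x27.27 y-0.01 z193.69 w34.58
26.90 t10.91 F x-0.71 y0.71 z-1.65 M [-0.03 -0.08  0.02] tcp c x26.88 y0.00 z193.70 w34.58
26.50 t11.16 F x0.35 y0.59 z-0.90 M [ 0.04 -0.04 -0.06] tcp c x26.46 y0.00 z193.68 w34.54
26.10 t11.41 F x0.28 y0.43 z-1.26 M [-0.04 -0.03  0.05] tcp c x26.08 y-0.01 z193.69 w34.71
25.70 t11.66 F x0.94 y0.80 z-1.31 M [ 0.02 -0.07 -0.01] tcp c x25.67 y-0.01 z193.68 w34.63
25.30 t11.91 F x-0.19 y0.63 z-1.40 M [ 0.02 -0.05 -0.04] tcp c x25.28 y-0.02 z193.71 w34.53
24.90 t12.16 F x0.55 y-0.12 z-2.34 M [ 0.05 -0.06 -0.01] tcp c x24.88 y0.01 z193.70 w34.82
24.50 t12.41 F x0.18 y-0.99 z-1.31 M [ 0.   -0.03 -0.01] tcp c x24.48 y-0.01 z193.71 w34.56
24.10 t12.66 F x0.17 y-0.55 z-1.85 M [ 0.   -0.07  0.  ] tcp c x24.09 y-0.00 z193.70 w34.55
23.70 t12.91 F x-0.22 y-0.49 z-1.49 M [-0.01 -0.04 -0.02] tcp c x23.68 y0.00 z193.69 w34.69
23.30 t13.16 F x-0.03 y-0.85 z-1.30 M [-0.   -0.02 -0.  ] tcp c x23.26 y0.01 z193.67 w34.65
2
[... 395 characters left out ...]
.04 M [ 0.03 -0.07  0.04] tcp c x21.28 y0.01 z193.69 w34.56
20.90 t14.66 F x-0.36 y-1.49 z-1.02 M [-0.01  0.01  0.04] tcp c x20.88 y0.01 z193.69 w34.91
20.50 t14.91 F x-0.02 y-1.11 z-1.47 M [ 0.03 -0.04 -0.01] tcp c x20.47 y-0.00 z193.67 w34.45
20.10 t15.16 F x-0.06 y0.53 z-1.93 M [-0.02 -0.03 -0.  ] tcp c x20.07 y-0.01 z193.69 w34.50
19.70 t15.41 F x0.17 y0.16 z-2.25 M [ 0.02 -0.05 -0.  ] tcp c x19.68 y0.01 z193.69 w34.41
19.30 t15.66 F x0.41 y0.62 z-2.10 M [ 0.03 -0.11 -0.01] tcp c x19.36 y-0.02 z193.76 w34.63
18.90 t15.91 F x1.78 y-0.18 z-1.37 M [ 0.06 -0.43 -0.02] tcp c x19.14 y-0.04 z193.95 w34.45
18.50 t16.16 F x5.01 y0.39 z-1.48 M [ 0.15 -0.89  0.02] tcp c x18.89 y-0.06 z194.09 w34.73
```

It seated: Fx rose from 0 to 5 N, with contact starting at TCP x≈19.35, about 10 mm of travel. Now I'll ease off slightly and tilt about the pivot edge, watching the forces.

```bash
cat >> h.py <<'E'
PX,PZ=19.35-85.25,0.35
def pose(deg,ease,lift=0):
    a=np.deg2rad(deg);c,s=np.cos(a),np.sin(a);X,Z=85.25,193.35
    return CP+(PX+ease+X*c-Z*s)*ex+(PZ+lift+X*s+Z*c)*ez, rpy(toolR(YAW,a))
E
python3 - <<'E'
from h import *
p,o=pose(0,.5); env.servo_line(p,o,5); st("ease")
e=.5;l=0
for d in range(1,11):
    e+=.12
    p,o=pose(d,e,l); env.servo_line(p,o,14)
    F=np.mean([sensors.get_force() for _ in range(4)],0)
    st("%d e%.2f l%.2f"%(d,e,l))
    if F@ex>3: e+=.25
    if F@ex<-3: e-=.2
    if F[2]>4: l+=.25
    if F[2]<-5: l-=.25
    if np.linalg.norm(F)>10: print("STOP");break
print(sensors.get_tcp_rot(),o)
E
```

```text
ease t16.57 F x0.93 y-0.27 z-1.17 M [ 0.04 -0.25 -0.02] tcp c x19.65 y0.00 z193.51 w34.42
1 e0.62 l0.00 t16.98 F x1.31 y0.56 z-1.97 M [ 0.   -0.12 -0.05] tcp c x16.27 y0.04 z194.99 w34.82
2 e0.74 l0.00 t17.39 F x-0.40 y0.39 z-1.53 M [-0.   -0.01  0.04] tcp c x13.15 y0.00 z196.58 w34.50
3 e0.86 l0.00 t17.80 F x1.45 y0.19 z-1.97 M [-0.01  0.02 -0.01] tcp c x9.88 y0.01 z197.95 w34.77
4 e0.98 l0.00 t18.21 F x-0.23 y0.22 z-2.10 M [0.05 0.03 0.01] tcp c x6.54 y0.00 z199.22 w34.42
5 e1.10 l0.00 t18.62 F x-0.47 y0.09 z-1.56 M [-0.    0.02  0.02] tcp c x3.17 y-0.00 z200.43 w34.38
6 e1.22 l0.00 t19.02 F x0.51 y0.01 z-1.18 M [ 0.02  0.01 -0.02] tcp c x-0.20 y-0.01 z201.59 w34.37
7 e1.34 l0.00 t19.43 F x-1.26 y0.05 z-1.76 M [ 0.01  0.04 -0.03] tcp c x-3.59 y-0.01 z202.72 w34.64
8 e1.46 l0.00 t19.84 F x-0.64 y0.78 z-1.98 M [0.01 0.02 0.06] tcp c x-7.02 y-0.00 z203.74 w34.61
9 e1.58 l0.00 t20.25 F x-0.13 y0.66 z-1.75 M [-0.01  0.11  0.03] tcp c x-10.48 y0.00 z204.69 w34.23
10 e1.70 l0.00 t20.66 F x-0.67 y-0.27 z-2.09 M [-0.02  0.03 -0.05] tcp c x-13.93 y0.00 z205.60 w34.63
[1.57067612 1.39615073 0.11634392] [1.57079633 1.3962634  0.1165    ]
```

It reached 10° with no more than 2 N. Now draw the tongues out.

```bash
python3 - <<'E'
from h import *
ok=True
for k in range(1,9):
    p,o=pose(10,1.7+2*k,0); hit=env.servo_line(p,o,12,stop_force=6); st(k)
    if hit: print("HIT"); ok=False;break
f=eyes.grab_frame("wrist");cv2.imwrite("pics/w3.png",f["image"][:,:,::-1])
if ok:
    for L in (2,6,12,25):
        p,o=pose(10,17.7,L); hit=env.servo_line(p,o,20,stop_force=6); st(("lift",L))
        if hit: print("HIT");break
f=eyes.grab_frame("wrist");cv2.imwrite("pics/w4.png",f["image"][:,:,::-1])
E
```

```text
1 t20.98 F x-0.10 y-0.46 z-1.45 M [-0.01  0.16 -0.01] tcp c x-11.69 y0.00 z205.56 w34.39
2 t21.29 F x-0.03 y-0.74 z-1.84 M [-0.05  0.04  0.  ] tcp c x-9.72 y-0.01 z205.58 w34.38
3 t21.61 F x-0.27 y-0.15 z-2.44 M [ 0.04  0.05 -0.02] tcp c x-7.75 y-0.02 z205.58 w34.55
4 t21.93 F x0.13 y-0.37 z-1.85 M [-0.01  0.1  -0.04] tcp c x-5.75 y0.01 z205.59 w34.37
5 t22.24 F x-0.26 y0.44 z-1.43 M [-0.03  0.09 -0.  ] tcp c x-3.74 y-0.02 z205.60 w34.69
6 t22.56 F x0.30 y0.29 z-2.14 M [-0.01  0.11 -0.01] tcp c x-1.75 y0.01 z205.57 w34.60
7 t22.88 F x-0.07 y-0.47 z-1.47 M [-0.09  0.08  0.02] tcp c x0.26 y0.01 z205.59 w34.70
8 t23.19 F x-0.35 y0.11 z-1.59 M [0.03 0.1  0.03] tcp c x2.26 y-0.02 z205.60 w34.30
('lift', 2) t23.49 F x0.63 y-1.30 z-0.58 M [-0.06  0.1   0.03] tcp c x2.27 y-0.04 z207.84 w34.46
('lift', 6) t23.84 F x-0.11 y0.32 z-1.96 M [-0.01  0.07  0.03] tcp c x2.27 y-0.00 z211.87 w34.58
('lift', 12) t24.29 F x1.06 y-0.41 z-1.76 M [-0.09  0.07  0.  ] tcp c x2.25 y-0.03 z217.79 w34.61
('lift', 25) t25.09 F x0.28 y-0.01 z-1.85 M [0.04 0.06 0.03] tcp c x2.13 y0.02 z230.50 w34.29
```

View pics/w4.png

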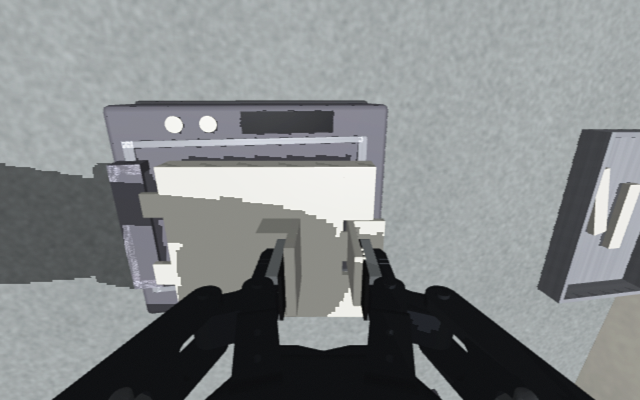

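The cover is free: its tongues (about 150,205 and 163,272) are above the keeper bar. I'll carry it to the mat.

```bash
python3 - <<'E'
from h import *
p=np.array(sensors.get_tcp_pos()); 
env.servo_line([p[0],p[1],370],rpy(toolR(YAW,0)),80); st("up")
ym=-0.138; m=np.array([np.cos(ym),np.sin(ym),0]); g=np.array([428.2,-328.5,0])+29.25*m
env.servo_line(g+ez*330,rpy(toolR(ym)),150); st("over")
for n in ("wrist","top","scene"):
    f=eyes.grab_frame(n);cv2.imwrite(f"pics/{n}5.png",f["image"][:,:,::-1])
print([(np.round(d["bbox"],1).tolist(),round(float(d["p"]),2)) for d in search_frame("top","mat")[:3]])
a=cv2.imread("pics/top5.png")[60:310,140:540];b=cv2.imread("pics/wrist5.png")[:250]
cv2.imwrite("pics/c5.png",np.vstack([cv2.resize(a,(480,300)),cv2.resize(b,(640,250))[:, :480]]));cv2.imwrite("pics/c5.png",cv2.resize(a,(800,500)))
E
```

```text
up t26.16 F x0.68 y0.66 z-1.08 M [-0.04 -0.07  0.03] tcp c x1.88 y0.06 z299.29 w34.71
over t28.73 F x0.24 y0.29 z-1.92 M [-0.07 -0.   -0.06] tcp c x-80.96 y-351.17 z260.07 w34.72
[([468.4, 249.9, 74.6, 90.8], 0.79)]
```

View pics/wrist5.png

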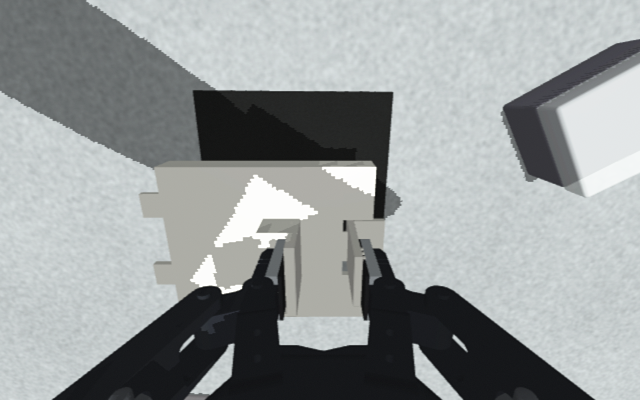

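View pics/c5.png

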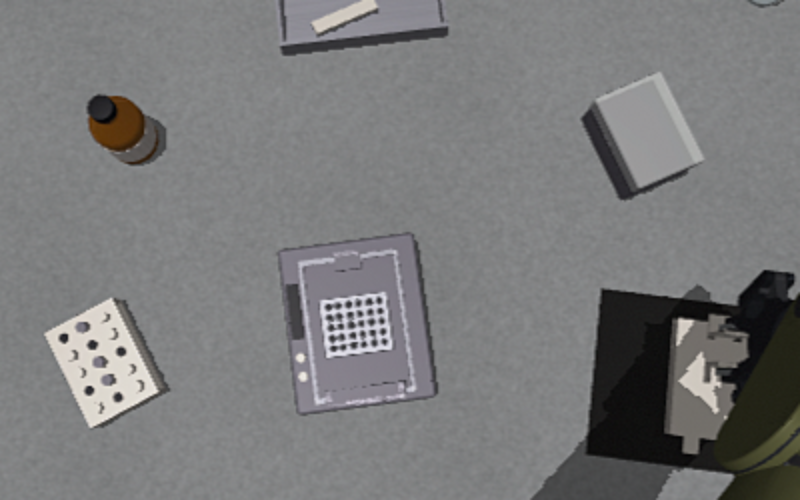

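```bash
python3 - <<'E'
from h import *
ym=-0.138; m=np.array([np.cos(ym),np.sin(ym),0]); l=np.array([-m[1],m[0],0]); g=np.array([428.2,-328.5,0])+29.25*m
f=eyes.grab_frame("wrist"); R,t=wristcam(sensors.get_tcp_pos(),sensors.get_tcp_rot(),f);K=np.array(f["camera_matrix"])
A,B=[ray(K,R,t,u,4) for u in ((193,91),(393,92))]; print("mat centre from wrist",((A+B)/2-85*l).round(1),np.linalg.norm(A-B),"top 428,-328")
env.servo_line(g+ez*212,None,80); st("low")
hit=env.servo_line(g+ez*194.5,None,12,stop_force=4); print(hit); st("touch")
E
```

```text
mat centre from wrist [ 429.2 -328.6    4. ] 187.9939051397793 top 428,-328
low t30.61 F x-0.04 y0.37 z-1.77 M [ 0.01 -0.07 -0.  ] tcp c x-80.92 y-351.80 z142.68 w34.55
True
touch t31.74 F x-0.19 y0.37 z5.34 M [-0.01  0.01  0.04] tcp c x-81.20 y-351.58 z126.97 w34.68
```

```bash
python3 - <<'E'
from h import *
for w in (37,40,43,50,62): fingers.set_gripper(w); st(w)
p=np.array(sensors.get_tcp_pos()); hit=env.servo_line(p+ez*40,None,50,stop_force=6);st(hit)
env.servo_line(p+ez*150,None,150)
env.goto([560,-60,400],rpy(toolR(0)));st()
for n in ("top","scene"):
    f=eyes.grab_frame(n);cv2.imwrite(f"pics/{n}6.png",f["image"][:,:,::-1])
cv2.imwrite("pics/c6.png",cv2.resize(cv2.imread("pics/top6.png")[60:310,140:540],(800,500),interpolation=3))
for n in("cover","mat","tube_rack","reagent_bottle","tip_box"):print(n,[(np.round(d["bbox"],1).tolist(),round(float(d["p"]),2)) for d in search_frame("top",n)[:2]])
E
```

```text
37 t31.96 F x1.10 y-1.63 z6.07 M [-0.16 -0.32 -0.02] tcp c x-81.21 y-351.48 z126.66 w37.14
40 t32.17 F x2.62 y-0.90 z3.73 M [-0.15 -0.5   0.01] tcp c x-81.55 y-351.03 z125.71 w40.07
43 t32.39 F x-0.57 y-1.06 z0.19 M [-0.01 -0.07 -0.03] tcp c x-82.29 y-350.39 z124.59 w43.20
50 t32.63 F x-0.07 y-0.60 z0.32 M [-0.03  0.01  0.02] tcp c x-82.07 y-350.66 z125.05 w50.27
62 t32.91 F x-0.63 y-0.32 z0.45 M [ 0.02 -0.   -0.01] tcp c x-81.81 y-350.89 z125.52 w61.81
False t33.86 F x0.41 y-0.27 z0.08 M [-0.04 -0.02  0.01] tcp c x-81.96 y-350.73 z165.15 w62.24
 t35.88 F x-0.33 y-1.27 z0.88 M [ 0.01 -0.05 -0.  ] tcp c x52.43 y-93.51 z329.22 w62.19
cover [([474.3, 253.9, 43.6, 63.8], 0.75)]
mat [([471.1, 250.7, 80.4, 93.0], 0.74)]
tube_rack [([192.6, 239.6, 56.1, 68.0], 0.73)]
reagent_bottle [([465.4, 127.0, 51.3, 68.2], 0.15)]
tip_box [([464.8, 127.7, 51.7, 66.4], 0.65), ([194.6, 240.4, 56.2, 63.9], 0.51)]
```

View pics/c6.png

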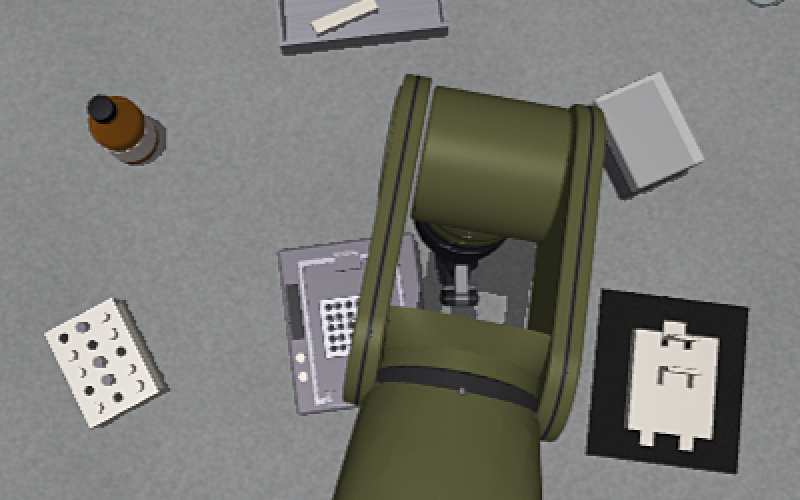

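View pics/scene6.png

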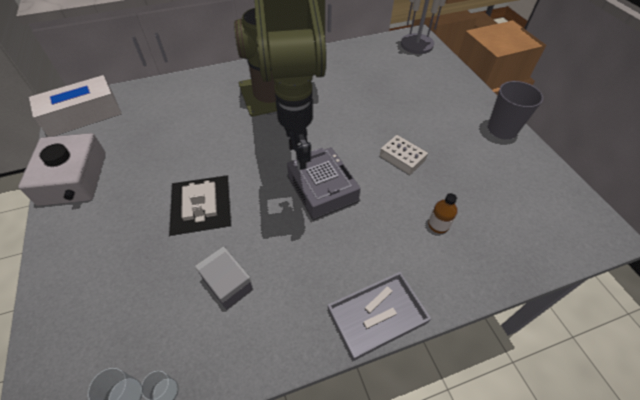

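The cover lies flat, right way up, at crop (630–718, 322–450), well inside the mat (590–748, 290–473). The rack, bottle and tip box are where they started. The arm is clear, so I'm handing in.

```bash
python3 - <<'E'
from h import *
order.sign_off(); st()
E
```

```text
the job is handed in; nothing more can be done
the job is handed in; nothing more can be done
```

The cover is off the heater and lies flat, right way up and free on the mat. I handed the job in shortly after t = 36 s; no verdict is reported.

- **Squeeze:** I pinched the rib and tab in small steps to the tab's stop, 34.5 mm across. Partway through, the closing pads pushed the cover down by about 10 N and to +x by about 8 N. Summed with its weight, I put that near 20 N against the 22 N limit. I eased the arm up and back to remove that load before squeezing further.
- **Slide and release:** The cover slid about 10 mm to -x and seated, with the push rising to about 5 N. I tilted it 10° while easing it +x, drew it out 16 mm and lifted it. Measured forces stayed under about 3 N.
- **Set-down:** It touched the mat at about 5 N, briefly reading about 6 N as the fingers opened. The fingers then came away without force.
- **Last checks:** The top and scene pictures show the cover well inside the mat's edges. The rack, bottle and tip box sit where they started, and the arm is clear of everything.
- **Disagreement:** In the last top picture the trained network missed the bottle and gave a weak false hit on the tip box instead. The bottle is plainly visible at its old position in both pictures.

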